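Run a connector through the guarded two-stop test press

TASK

Run the contact test on the connector: stand the solder spool that blocks the tray on the round rubber mat, push the loaded tray fully home under the press, and flip the guard right over so that it stays open on its own. Then press the black plunger pad down through its soft first stop to the hard second stop, hold it there for about half a second, and let it come fully back up. Leave the guard open and the tray home, keep the spool upright, and do not disturb the standing capacitor and relay.

Things in the scene. Friction and masses are not known exactly. Their poses are not given: they have to be found in the camera images.
- press: Grey contact-test press fixed to the bench. Origin: on the bench (z = 0), straight below the plunger's axis. x points to its back (hinge side), -x to its front, where the tray comes out; z up. Base plate x -125..60, y +-60, 12 mm high. A bridge over x -35..55, y +-58 mm, top at z 73, carries boss and plunger; the guard covers the plunger until flipped open.
- pad_top (a point): Centre of the flat top of the black round plunger pad (38 mm across), z 111 when up. Full stroke 18 mm straight down (12 soft, then 6 stiff), so 93 when fully down. Pressing it with closed fingertips is enough.
- pad (a joint): First, soft stage of the plunger: 0 m up, 0.012 m when the pad meets the steel collar (first stop). Spring: about 1.3 N at the start, 2.7 N at the first stop. Springs back when released.
- collar (a joint): Second, stiff stage: pad and collar go down together, 0 m up, 0.006 m at the hard end stop (second stop). Starts to move at about 6 N, needs about 10 N at the end stop. Springs back when released.
- guard (a joint): Flip-up steel guard over the plunger: top plate and two side plates, 80 mm wide, top at z 124 mm when closed, hinged at the press's back. 0 rad closed, 2.2 fully open, leaning back on its stop, below z 155. About 120 g, turns freely; past its balance point at about 1.0 rad it falls open by itself, before that it falls shut. Only when it is open can the plunger be pressed.
- guard_hinge (a point): Middle of the guard's hinge line (which runs along the press's y axis), at x 45, z 83 mm in the press's frame.
- guard_bar (a point): Middle of the guard's round bar, 10 mm thick, 68 long along the press's y, on two horns over the guard's free front edge: closed at x -35, z 143 mm in the press's frame, 100 mm from the hinge line. Push it back (+x of the press) from its front and follow it over the hinge with the fingertips, or pinch it. As it rises, the guard's edge 20 mm below the bar meets the finger too.
- tray (a joint): Slide tray carrying a small black and steel connector, top at z 36 mm: 0 m fully out, 0.060 m fully home under the bridge at its end stop. Moves along the press's +x; friction about 1.5 N, stays where it is left.
- push_plate (a point): Middle of the upper edge of the front face of the tray's upright aluminium push plate, z 48 mm. The plate is 56 mm wide (y), 6 thick, reaches from z 14 to 48 and stands about 45 mm in front of the tray. At home its front face is at x -78 mm in the press's frame, at full out at -138. Push it toward +x of the press.
- spool: Loose spool of solder wire, green rims, 56 mm diameter, 48 high, about 0.35 kg, standing upright on the bench right in front of the push plate. Origin: centre of its underside; z up. Can be gripped across the rims from above or slid along.
- parking_mat: Round black rubber mat, 84 mm diameter, 1 mm thin (a thing slides onto it without catching), lying in one of two spots: close to the right side (-y) of the press's front part, or on the open bench ahead of the press's front, left of it as the robot sees it. Origin: its centre on the bench.
- capacitor: Bystander: loose blue can capacitor, 35 mm diameter, 56 high, standing in the other one of the mat's two spots. Origin: centre of its underside; z up.
- relay: Bystander: loose clear-cased relay, 21 x 28 mm, 38 high, standing at the right side (-y) of the press, near its back. Origin: centre of its underside; z up.
Mind the look-alikes: they are no part of the job. What is shaped like the spool but purple is not meant.

How it is judged:
By the outcome, as a careful person would: the job done as asked, in the order asked, and still so for the second after the job is handed in, with the robot touching nothing.
It also fails if it takes over 67 s, if anything falls off the work surface, if the arm or the gripper's body presses on something with over 40 N, if the wrist force passes 120 N, or if a joint passes its speed limit or range.

ROBOT

A 6-joint arm with a two-finger parallel gripper is mounted at the origin on a cart in front of the work surface, level with it; the furniture and walls round the work are solid. World frame = base frame: x ahead of the robot, y to its left, z up, the work surface at z = 0. Lengths are in m, angles in rad, forces in N, time in s.
With the tool pointing down it reaches from about 0.3 to 1 m from the base axis. Payload 5.1 kg.
Tool frame: the origin (TCP) lies midway between the tips of the shut fingers; the grasp point (between the pads) lies 19 mm behind it; z points along the fingers, y is the line along which they close (so a half turn about z gives the same grasp; the last joint's range is limited). The gripper opens to 95 mm and grips with 3 to 60 N. Pads are 20 mm wide; open, the fingers measure 119 mm over their backs; the gripper's body (75 mm by 180 mm) begins 59 mm behind the grasp point.
Start: joints at [-1.188, 0.124, 1.65, -0, 1.367, -0.083], TCP at [0.292, -0.581, 0.179] pointing down, gripper open.
Joint ranges: [-2.61, 2.61], [-1.02, 2.33], [0.03, 2.71], [-1.35, 4.49], [0.32, 2.68], [-2.91, 2.91]. Speed limits (rad/s): [2.57, 2.57, 3.14, 3.14, 3.14, 3.14].

INTERFACE

Orientations are given as a unit quaternion [w, x, y, z].
In Python, from workcell import manip gives the robot as it stands.
- The arm moves only by the tool send_rows, never from a script. Its argument "steps" is a list of rows, each a list of 3 entries, a list of its own where there are three numbers: the shift along the tool's x, y, z in mm, then the turn, a rotation vector about the tool's x, y, z in rad, then the gripper command: -1 is fully open, 1 is shut, values between are in proportion. In form: [[[dx, dy, dz], [ax, ay, az], hand], ...]. A call has 1 to 5 rows; each row shifts and turns the commanded pose from where the row before left it, along the tool's axes as they then stand; what a row does not reach is not made up. A row lasts 1/10 s, in which the tool goes at most 50 mm and 8.59 degrees, less where a joint would pass 70% of its speed; a pose out of reach is approached as far as the arm can. A call is refused whole if a number of a shift passes 50 or a number of a turn 0.15, either way. A call with a gripper value outside its range is refused whole. The fingers move at their own pace and stop on an object; "newtons" is the grip in N (left out, the last holds). Time passes only in rows, so rows that do not move let the fingers close. It gives the time, the measured TCP pose, the force, the opening and the grip force at its end, in the units of the state.
- manip.get_state(): the state, without advancing time (a new reading comes with each control period).
- manip.read_camera(name): name is "scene" or "side" or "wrist"; returns the picture (420x560x3 uint8, red, green, blue); there is no depth.
- manip.camera_info(name): a dict with "K" (3x3 intrinsics, pixels), "rvec" (rotation vector, rad) and "tvec" (3), from world to camera coordinates, as OpenCV has them. Camera axes: x right, y down, z forward; pixel columns grow to the right and rows downward; lengths in m; the calibration is good to about 2 mm. A picture is of the moment at which its call begins: read the wrist's pose just before it. camera_info takes no time and is no camera call; for the wrist camera it gives the pose at the moment of the call.
- manip.finish_job(): hands the job in; it is judged then, once.
The state is a dict: "time": time; "qpos": joint angles; "qd": joint speeds; "joint_efforts": joint torques, N m; "position": TCP position; "orientation": TCP orientation; "contact_force": force on the tool from outside, world axes, zero at the start; "ft_torque": the same for the moment, N m; "grip_width": finger opening in m; "finger_force": force on a finger pad.
Only numpy, scipy, OpenCV 4.12 (cv2) and the standard library are available. Lean on these libraries where they do the work, as an engineer would, in place of code of your own. Each camera call takes 0.05 s, during which the arm holds its last target. There are 200 camera calls.

## Working session

There is one attempt and no reset: what is moved stays moved. The work goes in short steps, Python scripts to look and compute and a tool call to move; the robot and the scene stay as the last step left them, time stands still between calls to the robot, and variables do not carry over. Pictures are saved under pics/ and viewed, at most 10 in all, crops included, and the job is handed in when it is done.

Besides the shell and the picture viewer there is one more tool, called after "Request:" as name([rows], argument=value, ...), one row to a line, values as JSON. send_rows: Moves the arm, as the interface text tells. Its arguments: {"type":"object","properties":{"steps":{"type":"array","items":{"type":"array"}},"newtons":{"type":"number"}},"required":["steps"]}

```bash
ls; mkdir -p pics; python3 - <<'E'
from workcell import manip
import cv2,numpy as np
a=manip.read_camera("scene");b=manip.read_camera("side")
cv2.imwrite("pics/a.png",a[...,::-1]);cv2.imwrite("pics/b.png",b[...,::-1])
for n in("scene","side","wrist"):
  i=manip.camera_info(n);R=cv2.Rodrigues(np.array(i["rvec"]))[0];print(n,np.array(i["K"]).round(1).tolist(),(-R.T@np.array(i["tvec"]).ravel()).round(3),R[2].round(2))
s=manip.get_state();print(s)
E
```

```text
pics
scene [[504.2, 0.0, 281.9], [0.0, 504.2, 215.7], [0.0, 0.0, 1.0]] [0.064 0.648 0.703] [ 0.44 -0.75 -0.5 ]
side [[434.7, 0.0, 280.9], [0.0, 434.7, 203.4], [0.0, 0.0, 1.0]] [0.448 0.487 0.54 ] [ 0.16 -0.85 -0.5 ]
wrist [[297.6, 0.0, 275.2], [0.0, 297.6, 213.1], [0.0, 0.0, 1.0]] [ 0.367 -0.543  0.383] [-0.27 -0.13 -0.95]
{'time': 0.1, 'qpos': array([-1.18761920e+00,  1.24463645e-01,  1.65151982e+00,  2.16945334e-05,
        1.36751410e+00, -8.26054290e-02]), 'qd': array([ 0.00015033, -0.00039478, -0.00246255,  0.00054976,  0.000816  ,
        0.00178667]), 'joint_efforts': array([ 8.08384957e-04, -4.18883014e+01, -3.61094999e+01,  7.77116069e-02,
        4.61667019e-02, -8.18931107e-05]), 'position': array([ 0.29166408, -0.58016583,  0.17770508]), 'orientation': array([-9.43309827e-04,  9.73003246e-01,  2.30789460e-01, -1.32100237e-04]), 'contact_force': array([0.22145924, 0.40544262, 0.98896812]), 'ft_torque': array([-0.01229291,  0.04037858,  0.02190649]), 'finger_force': 0.0, 'grip_width': 0.09495996122024859}
```

View pics/a.png

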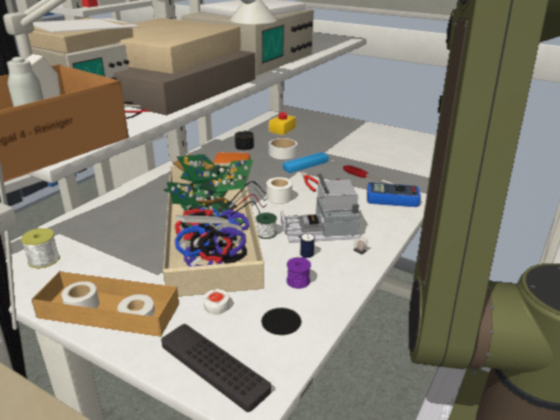

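View pics/b.png

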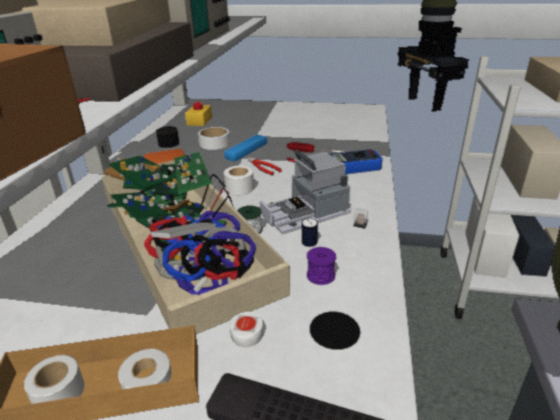

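Candidates for the spool: green-rimmed at scene (265,225)/side (250,214), in front of the tray (matches the description); purple at scene (298,272) (not meant); yellow-lidded reel at scene (40,247) and white tape rolls (not meant). The mat is at scene (281,321), the capacitor at (308,244), and the relay at (360,246). Checking with a close crop.

```bash
cat > h.py <<'E'
from workcell import manip
import cv2,numpy as np
def cam(n):
    i=manip.camera_info(n);return np.array(i["K"]),cv2.Rodrigues(np.array(i["rvec"]))[0],np.array(i["tvec"]).ravel()
def pt(n,u,v,z,c=None):
    K,R,t=c or cam(n);C=-R.T@t;d=R.T@np.linalg.inv(K)@[u,v,1];return (C+d*(z-C[2])/d[2])
def tri(uvs):
    A=[];b=[]
    for n,u,v in uvs:
        K,R,t=cam(n);C=-R.T@t;d=R.T@np.linalg.inv(K)@[u,v,1];d/=np.linalg.norm(d);P=np.eye(3)-np.outer(d,d);A.append(P);b.append(P@C)
    return np.linalg.lstsq(np.vstack(A),np.hstack(b),rcond=None)[0]
def proj(n,p):
    K,R,t=cam(n);q=K@(R@np.asarray(p)+t);return q[:2]/q[2]
E
python3 - <<'E'
from h import *
a=cv2.imread("pics/a.png");b=cv2.imread("pics/b.png")
c=np.hstack([cv2.resize(a[165:285,240:380],(400*1,343),interpolation=3),cv2.resize(b[140:260,230:370],(400,343),interpolation=3)])
cv2.imwrite("pics/c.png",c)
for n,u,v in[("scene",281,321),("side",335,330)]:print("mat",pt(n,u,v,0.001))
for n,u,v in[("scene",265,216),("side",249,212)]:print("spool top",pt(n,u,v,0.048))
for n,u,v in[("scene",298,262),("side",321,253)]:print("purple top",pt(n,u,v,0.048))
E
```

```text
mat [ 0.45757554 -0.02779275  0.001     ]
mat [ 0.45889548 -0.03224558  0.001     ]
spool top [ 0.6701286  -0.30196433  0.048     ]
spool top [ 0.66601383 -0.3022328   0.048     ]
purple top [ 0.49795575 -0.16839646  0.048     ]
purple top [ 0.49642426 -0.17566078  0.048     ]
```

View pics/c.png

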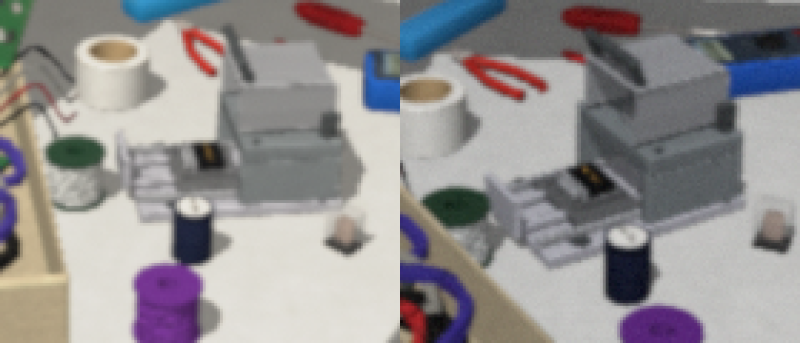

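The crop shows the green-rimmed spool at crop (75,160) in front of the push plate. The capacitor is beside the press front, the relay is near its back, and the guard is closed. Fitting the press pose from its corners.

```bash
cat > fit.py <<'E'
from h import *
from scipy.optimize import least_squares
S=2.857
def sc(u,v):return("scene",240+u/S,165+v/S)
def si(u,v):return("side",230+(u-400)/S,140+v/S)
obs=[((-125,-60,0),sc(140,222)),((60,-60,0),sc(352,203)),((-35,-58,73),sc(241,150)),((55,-58,73),sc(344,135)),
((-125,-60,0),si(547,268)),((60,-60,0),si(745,207)),((-35,-58,73),si(645,163)),((55,-58,73),si(743,127)),((-35,58,73),si(582,103)),((-35,-58,12),si(645,222)),((-35,-58,12),sc(243,206))]
def W(p,q):
    c,s=np.cos(p[2]),np.sin(p[2]);q=np.array(q)/1000;return np.array([p[0]+c*q[0]-s*q[1],p[1]+s*q[0]+c*q[1],q[2]])
f=lambda p:np.hstack([proj(o[0],W(p,q))-o[1:] for q,o in obs])
if __name__=="__main__":
    r=least_squares(f,[.5,-.35,-2.8],loss="soft_l1");p=r.x;print(p,r.fun.reshape(-1,2).round(1).tolist() )
    print("plate home/out",W(p,(-78,0,48)),W(p,(-138,0,48)),"pad",W(p,(0,0,111)),"bar",W(p,(-35,0,143)))
    print("plate top ends",tri([sc(119,130),si(486,178)]),tri([sc(131,165),si(514,212)]))
    print("spool axis",tri([sc(75,152),si(455,205)]))
    print("spool rim L/R",pt(*sc(46,152),.048),pt(*sc(104,152),.048))
    print("cap",tri([sc(193,203),si(628,237)]),"relay",tri([sc(347,212),si(775,205)]))
    print("box rim corner",tri([sc(66,280),("side",289,265)]))
    c=cam("wrist");print(manip.get_state()["time"])
E
python3 fit.py
```

```text
[ 0.53064024 -0.41980643 -2.48337275] [[0.3, -1.4], [-3.2, 1.4], [1.1, -3.0], [0.1, 0.5], [0.4, 0.6], [-0.1, 0.4], [1.0, -1.8], [0.2, 1.3], [-2.4, -1.0], [0.5, 1.0], [-1.0, -2.0]]
plate home/out [ 0.59234467 -0.37209308  0.048     ] [ 0.63980961 -0.3353905   0.048     ] pad [ 0.53064024 -0.41980643  0.111     ] bar [ 0.55832813 -0.39839659  0.143     ]
plate top ends [ 0.65363058 -0.35840183  0.04181617] [ 0.62647546 -0.3348997   0.02533465]
spool axis [ 0.66465932 -0.29989079  0.04713166]
spool rim L/R [ 0.68341828 -0.28038196  0.048     ] [ 0.63933745 -0.30799985  0.048     ]
cap [ 0.52852057 -0.27022387  0.05182109] relay [ 0.42305508 -0.35632345  0.03393848]
box rim corner [ 0.54488928 -0.09808434  0.0721869 ]
0.1
```

Request:
send_rows([
  [[0,0,-40],[0,0,-0.095],-1],
  [[0,0,-40],[0,0,-0.095],-1],
  [[40,0,0],[0,0,0],-1],
  [[40,0,0],[0,0,0],-1],
  [[40,-2,0],[0,0,0],-1],
])

```text
time: 0.6
position: [0.3865, -0.5053, 0.2587]
orientation: [-0.0, 0.947, 0.322, 0.0]
contact_force: [-0.6, -0.1, -1.3]
grip_width: 0.0951
finger_force: 0.0
```

Request:
send_rows([
  [[40,-2,0],[0,0,0],-1],
  [[40,-2,0],[0,0,0],-1],
  [[40,-2,0],[0,0,0],-1],
  [[40,0,0],[0,0,0],-1],
  [[40,0,0],[0,0,0],-1],
])

```text
time: 1.1
position: [0.5415, -0.3779, 0.2582]
orientation: [-0.0, 0.947, 0.322, -0.0]
contact_force: [0.5, 0.1, 0.6]
grip_width: 0.0951
finger_force: 0.0
```

Request:
send_rows([
  [[40,0,0],[0,0,0],-1],
  [[40,0,0],[0,0,0],-1],
  [[30,0,0],[0,0,0],-1],
  [[0,0,0],[0,0,0],-1],
  [[0,0,0],[0,0,0],-1],
])

```text
time: 1.6
position: [0.6278, -0.3117, 0.2579]
orientation: [-0.0, 0.947, 0.323, -0.001]
contact_force: [0.0, -0.0, -1.1]
grip_width: 0.0951
finger_force: 0.0
```

```bash
python3 - <<'E'
from h import *
import pickle
s=manip.get_state();c=cam("wrist");w=manip.read_camera("wrist")
pickle.dump(c,open("w1.pkl","wb"));cv2.imwrite("pics/w1.png",cv2.resize(w[...,::-1],(784,588),interpolation=3))
print(s["time"],s["position"],s["orientation"],s["contact_force"])
E
```

```text
1.6 [ 0.62776865 -0.31168455  0.2579291 ] [-4.28959775e-04  9.46517973e-01  3.22650021e-01 -7.11818183e-04] [ 0.0442014  -0.01489004 -1.06174398]
```

View pics/w1.png

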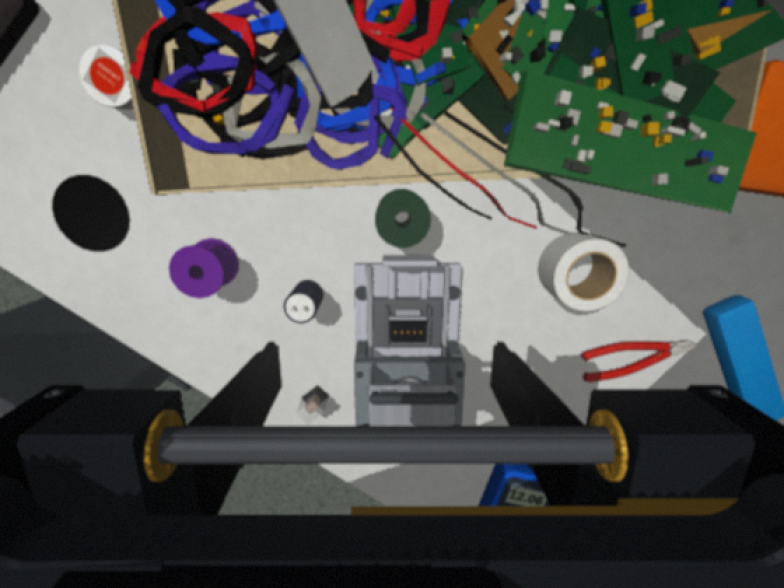

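The wrist view shows the spool top at (402,218), push plate edge (383–436,257), guard bar (371–458,398), capacitor (298,306), relay (313,402), mat (91,213) and purple reel (197,271). Nothing is touching the spool; the box rim is close, at row 190.

```bash
python3 - <<'E'
from h import *
import pickle
from fit import W,f
from scipy.optimize import least_squares
c=pickle.load(open("w1.pkl","rb"));P=lambda u,v,z:pt("w",u/1.4,v/1.4,z,c)
K,R,t=c
def pj(X):
    q=K@(R@X+t);return q[:2]/q[2]*1.4
o=[((-125,60,12),(462,264)),((-125,-60,12),(354,264)),((-35,34,143),(458,398)),((-35,-34,143),(371,398)),((-35,-58,73),(357,359)),((-35,58,73),(463,359)),((-138,-28,48),(383,258)),((-138,28,48),(436,258))]
g=lambda p:np.hstack([pj(W(p,q))-u for q,u in o])
r=least_squares(g,[.53,-.42,-2.483],loss="soft_l1");p=r.x;print(p,r.fun.reshape(-1,2).round(1).tolist())
r2=least_squares(lambda p:np.hstack([g(p)/1.4,f(p)*.7]),p,loss="soft_l1");print(r2.x)
print("front edge plate",P(383,258,.048),P(436,258,.048))
for n,u,v,z in[("spool",402.5,218,.048),("spoolL",375.5,218,.048),("spoolR",430.5,218,.048),("spooltop",402,190,.048),("mat",91,213,.001),("cap",299,305,.056),("relay",314,397,.036),("purple",195,272,.048),("boxcorner",153,193,.065),("box2",400,187,.065)]:
    X=P(u,v,z);d=X[:2]-p[:2];cc,ss=np.cos(p[2]),np.sin(p[2]);print(n,X.round(4),"press",(np.array([cc*d[0]+ss*d[1],-ss*d[0]+cc*d[1]])*1000).round(1))
E
```

```text
[ 0.53117036 -0.41830927 -2.48158143] [[0.2, -0.9], [-0.4, -0.8], [-4.9, -0.6], [3.9, -0.6], [-3.7, 2.7], [2.9, 2.6], [-0.8, 0.4], [1.5, 0.3]]
[ 0.53116809 -0.41851583 -2.4793855 ]
front edge plate [ 0.62378996 -0.311967    0.048     ] [ 0.6566656  -0.35441753  0.048     ]
spool [ 0.6673 -0.3027  0.048 ] press [-178.4   -7.9]
spoolL [ 0.651  -0.2817  0.048 ] press [-178.4  -34.5]
spoolR [ 0.6841 -0.3245  0.048 ] press [-178.4   19.7]
spooltop [ 0.6879 -0.2857  0.048 ] press [-205.1   -8.7]
mat [ 0.46   -0.0349  0.001 ] press [-178.8 -346.5]
cap [ 0.5333 -0.2727  0.056 ] press [ -90.9 -113.8]
relay [ 0.4428 -0.3504  0.036 ] press [  28.1 -107.9]
purple [ 0.4944 -0.1686  0.048 ] press [-124.  -219.8]
boxcorner [ 0.5446 -0.1036  0.065 ] press [-203.5 -240.4]
box2 [ 0.6891 -0.2815  0.065 ] press [-208.6  -11.2]
```

Request:
send_rows([
  [[37,17,0],[0,0,0],-1],
  [[0,0,40],[0,0,0],-1],
  [[0,0,40],[0,0,0],-1],
  [[0,0,40],[0,0,0],-1],
  [[0,0,0],[0,0,0],-1],
])

```text
time: 2.15
position: [0.6621, -0.3021, 0.1303]
orientation: [-0.005, 0.947, 0.321, -0.005]
contact_force: [-1.6, 0.4, -1.7]
grip_width: 0.0951
finger_force: 0.0
```

Request:
send_rows([
  [[0,0,30],[0,0,0],-1],
  [[0,0,30],[0,0,0],-1],
  [[0,0,30],[0,0,0],-1],
  [[0,0,20],[0,0,0],-1],
  [[0,0,0],[0,0,0],-1],
])

```text
time: 2.65
position: [0.6655, -0.303, 0.0265]
orientation: [-0.002, 0.947, 0.322, -0.002]
contact_force: [0.1, -0.5, -0.6]
grip_width: 0.0954
finger_force: 0.0
```

```bash
python3 - <<'E'
from h import *
import pickle
s=manip.get_state();c=cam("wrist");w=manip.read_camera("wrist")
pickle.dump(c,open("w2.pkl","wb"));cv2.imwrite("pics/w2.png",w[...,::-1])
print(s["time"],s["position"],s["orientation"],s["contact_force"])
E
```

```text
2.65 [ 0.66551586 -0.30297374  0.02653274] [-0.00168982  0.9468722   0.32160153 -0.00162489] [ 0.06665988 -0.52672495 -0.64659438]
```

View pics/w2.png

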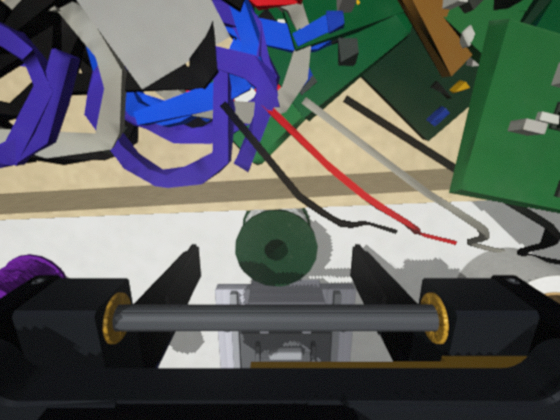

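The spool (276,245) is centred between the fingertips (195 and 358) and clear of the box.

Request:
send_rows([
  [[0,0,12],[0,0,0],-1],
  [[0,0,0],[0,0,0],0.3],
  [[0,0,0],[0,0,0],0.6],
  [[0,0,0],[0,0,0],1],
  [[0,0,0],[0,0,0],1],
], newtons=25)

```text
time: 3.2
position: [0.668, -0.3033, 0.0177]
orientation: [0.0, 0.947, 0.322, 0.0]
contact_force: [0.3, 0.4, -0.4]
grip_width: 0.0684
finger_force: 0.0
```

Request:
send_rows([
  [[0,0,0],[0,0,0],1],
  [[0,0,0],[0,0,0],1],
  [[0,0,-15],[0,0,0],1],
  [[0,0,-25],[0,0,0],1],
  [[0,0,0],[0,0,0],1],
])

```text
time: 3.7
position: [0.6706, -0.3047, 0.0627]
orientation: [0.003, 0.947, 0.322, 0.003]
contact_force: [0.1, -1.0, 1.0]
grip_width: 0.0289
finger_force: 0.0
```

Request:
send_rows([
  [[0,0,-10],[0,0,0],-1],
  [[0,0,0],[0,0,0],-1],
  [[0,0,0],[0,0,0],-1],
  [[0,0,0],[0,0,0],-1],
  [[0,0,0],[0,0,0],-1],
])

```text
time: 4.2
position: [0.667, -0.3028, 0.0657]
orientation: [-0.001, 0.947, 0.322, -0.001]
contact_force: [-0.6, -0.0, 0.4]
grip_width: 0.0629
finger_force: 0.0
```

```bash
python3 - <<'E'
from h import *
import pickle
s=manip.get_state();c=cam("wrist");w=manip.read_camera("wrist");b=manip.read_camera("side")
pickle.dump(c,open("w3.pkl","wb"));v=np.hstack([w[150:410],np.zeros((260,2,3),np.uint8),cv2.resize(b[140:280,200:320],(223,260),interpolation=3)])
cv2.imwrite("pics/w3.png",v[...,::-1])
print(s)
E
```

```text
{'time': 4.2, 'qpos': array([-4.99430606e-01,  3.83390745e-01,  1.53561311e+00,  2.05932847e-05,
        1.22425760e+00,  4.15567622e-01]), 'qd': array([ 0.00032499, -0.00199824, -0.0017077 , -0.00147036,  0.00218155,
       -0.00053813]), 'joint_efforts': array([ 1.53284316e-03, -5.17630076e+01, -3.43269825e+01,  8.46872292e-02,
        3.14573786e-03, -2.02264600e-04]), 'position': array([ 0.66696313, -0.30280554,  0.06573757]), 'orientation': array([-6.20775121e-04,  9.46721853e-01,  3.22051296e-01, -5.57629926e-04]), 'contact_force': array([-0.64076995, -0.01697684,  0.35634412]), 'ft_torque': array([-0.00371804, -0.01281198,  0.00331579]), 'finger_force': 0.0, 'grip_width': 0.0628995715883109}
```

View pics/w3.png

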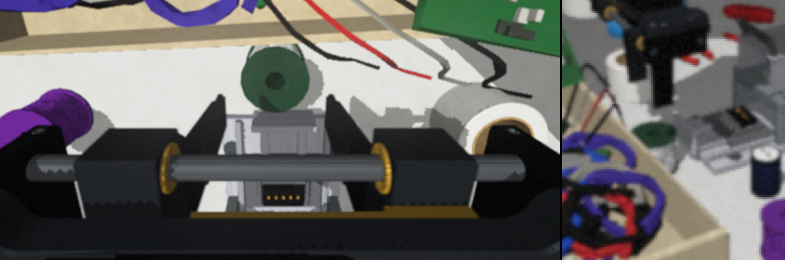

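The spool is still upright in place at (275,228 full frame): I lifted before the fingers had closed. Descend again and wait longer.

```bash
python3 - <<'E'
from h import *
import pickle
c=pickle.load(open("w3.pkl","rb"))
print(pt("w",274.5,228,.048,c),pt("w",242,228,.048,c),pt("w",308,228,.048,c))
E
```

```text
[ 0.66811383 -0.30158515  0.048     ] [ 0.65226409 -0.28107734  0.048     ] [ 0.68444618 -0.32271741  0.048     ]
```

Request:
send_rows([
  [[0,0,0],[0,0,0],-1],
  [[0,0,0],[0,0,0],-1],
  [[0,0,0],[0,0,0],-1],
  [[0,0,0],[0,0,0],-1],
  [[0,0,0],[0,0,0],-1],
], newtons=25)

```text
time: 4.8
position: [0.6675, -0.3031, 0.0669]
orientation: [0.0, 0.947, 0.322, 0.0]
contact_force: [-0.1, -0.2, 1.3]
grip_width: 0.0949
finger_force: 0.0
```

Request:
send_rows([
  [[0,0,25],[0,0,0],-1],
  [[0,0,22],[0,0,0],-1],
  [[0,0,5],[0,0,0],-1],
  [[0,0,0],[0,0,0],-1],
  [[0,0,0],[0,0,0],1],
])

```text
time: 5.3
position: [0.6683, -0.3035, 0.0161]
orientation: [0.001, 0.947, 0.322, 0.001]
contact_force: [-0.2, 0.3, 0.6]
grip_width: 0.0913
finger_force: 0.0
```

Request:
send_rows([
  [[0,0,0],[0,0,0],1],
  [[0,0,0],[0,0,0],1],
  [[0,0,0],[0,0,0],1],
  [[0,0,0],[0,0,0],1],
  [[0,0,0],[0,0,0],1],
])

```text
time: 5.8
position: [0.6676, -0.3031, 0.015]
orientation: [0.0, 0.947, 0.322, 0.0]
contact_force: [-0.6, 0.4, -0.4]
grip_width: 0.0522
finger_force: 0.0
```

Request:
send_rows([
  [[0,0,0],[0,0,0],1],
  [[0,0,0],[0,0,0],1],
  [[0,0,0],[0,0,0],1],
  [[0,0,0],[0,0,0],1],
])

```text
time: 6.2
position: [0.6675, -0.3031, 0.0148]
orientation: [-0.0, 0.947, 0.322, -0.0]
contact_force: [0.8, -0.8, 0.3]
grip_width: 0.0201
finger_force: 0.0
```

```bash
python3 - <<'E'
from h import *
s=manip.get_state();w=manip.read_camera("wrist");b=manip.read_camera("side")
print(proj("wrist",s["position"]),proj("wrist",[.668,-.302,.048]),proj("side",s["position"]),proj("side",[.668,-.302,.048]),proj("scene",s["position"]))
a=manip.read_camera("scene")
v=np.hstack([cv2.resize(w[170:410,180:400],(330,360)),cv2.resize(b[130:270,200:320],(309,360),interpolation=3)])
cv2.imwrite("pics/w4.png",v[...,::-1]);cv2.imwrite("pics/a2.png",a[...,::-1])
E
```

```text
[274.76597621 238.37096447] [273.80685836 256.66597213] [249.28713418 224.47748529] [248.09298211 211.98962556] [266.11958423 227.05801501]
```

View pics/w4.png

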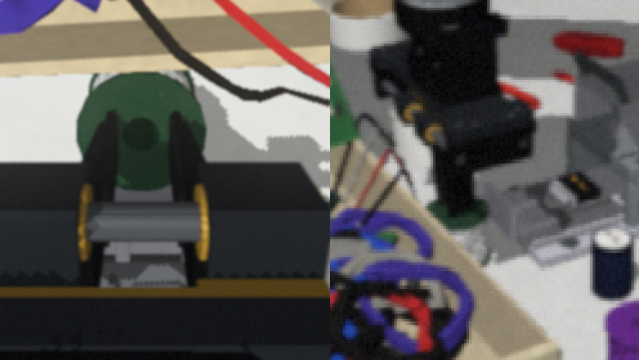

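Request:
send_rows([
  [[0,0,0],[0,0,0],1],
  [[0,0,0],[0,0,0],1],
  [[0,0,0],[0,0,0],1],
  [[0,0,0],[0,0,0],1],
])

```text
time: 6.75
position: [0.6675, -0.3031, 0.0148]
orientation: [-0.0, 0.947, 0.322, -0.0]
contact_force: [0.8, 0.6, 0.6]
grip_width: 0.0006
finger_force: 0.0
```

```bash
python3 - <<'E'
from h import *
s=manip.get_state();print(s["position"],s["contact_force"],s["ft_torque"],s["grip_width"],s["finger_force"])
w=manip.read_camera("wrist");a=manip.read_camera("scene");a0=cv2.imread("pics/a.png")
def box(im,lo,hi,r):
    h=cv2.cvtColor(im[r[1]:r[3],r[0]:r[2]],cv2.COLOR_RGB2HSV);m=cv2.inRange(h,lo,hi);n,l,st,ce=cv2.connectedComponentsWithStats(m);i=1+np.argmax(st[1:,4]);return st[i],ce[i]+[r[0],r[1]]
r=(250,205,285,240)
print(box(a0[...,::-1].copy(),(40,50,20),(95,255,140),r),box(a,(40,50,20),(95,255,140),r))
v=np.hstack([cv2.resize(w[150:330,180:400],(440,360),interpolation=3),cv2.resize(a[190:250,240:300],(360,360),interpolation=3)])
cv2.imwrite("pics/w5.png",v[...,::-1])
E
```

```text
[ 0.66750289 -0.30311753  0.01484538] [0.75555937 0.61141372 0.62678126] [ 0.01527233  0.02943747 -0.0385933 ] 0.000618397743859927 0.0
(array([  7,   9,  19,   9, 145], dtype=int32), array([265.77931034, 218.05517241])) (array([  7,  10,  19,   8, 118], dtype=int32), array([265.81355932, 218.62711864]))
```

View pics/w5.png

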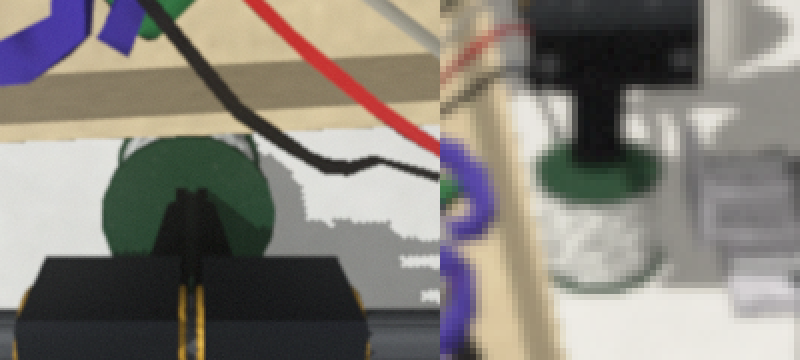

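```bash
python3 - <<'E'
from h import *
T=np.array([.6675,-.3031,.0148]);x=np.array([.7925,.61,0]);y=np.array([.61,-.7925,0])
for dx in(-.01,0,.01):
  for z in(.0148,.03,.048):
    X=T+dx*x;X[2]=z;print(dx,z,proj("wrist",X).round(1))
T3=np.array([.667,-.3028,.0657])
for s in(-1,1):
  for dz in(0,.033):
    print("w3 side",s,dz,[proj("side",T3+s*.0375*y+[0,0,dz]+dx*x).round(1).tolist() for dx in(-.01,.01)])
E
```

```text
-0.01 0.0148 [274.7 250.7]
-0.01 0.03 [274.7 259.8]
-0.01 0.048 [274.7 272.3]
0 0.0148 [274.7 238.4]
0 0.03 [274.7 246.7]
0 0.048 [274.7 258.2]
0.01 0.0148 [274.8 225.7]
0.01 0.03 [274.7 233.2]
0.01 0.048 [274.7 243.6]
w3 side -1 0 [[259.7, 211.4], [251.1, 213.9]]
w3 side -1 0.033 [[259.0, 197.8], [250.2, 200.2]]
w3 side 1 0 [[245.4, 196.4], [237.2, 198.6]]
w3 side 1 0.033 [[244.5, 183.4], [236.1, 185.5]]
```

All three cameras put the visible fingertips about 36 mm above the reported TCP: in the wrist view the tip is at row 245, where the reported TCP projects to row 226. That means the fingers shut just above the spool's top. A gentle touch on the spool top will calibrate the offset.

Request:
send_rows([
  [[0,0,1],[0,0,0],1],
  [[0,0,1],[0,0,0],1],
])

```text
time: 7.05
position: [0.6675, -0.3031, 0.0128]
orientation: [0.0, 0.947, 0.322, -0.0]
contact_force: [-0.2, 0.1, -0.5]
grip_width: 0.0005
finger_force: 0.0
```

Request:
send_rows([
  [[0,0,1],[0,0,0],1],
  [[0,0,0],[0,0,0],1],
])

```text
time: 7.25
position: [0.6676, -0.3031, 0.0125]
orientation: [-0.0, 0.947, 0.322, -0.0]
contact_force: [-1.7, 0.5, 3.8]
grip_width: 0.0007
finger_force: 1.9
```

Request:
send_rows([
  [[0,0,1],[0,0,0],1],
  [[0,0,0],[0,0,0],1],
])

```text
time: 7.45
position: [0.6676, -0.3031, 0.0125]
orientation: [-0.0, 0.947, 0.322, -0.0]
contact_force: [-3.6, 1.6, 7.6]
grip_width: 0.0003
finger_force: 3.9
```

Confirmed: the real tips are 35.5 mm above the reported TCP. Lift, open, and descend to the correct height.

Request:
send_rows([
  [[0,0,-10],[0,0,0],1],
  [[0,0,-6],[0,0,0],-1],
  [[0,0,0],[0,0,0],-1],
  [[0,0,0],[0,0,0],-1],
  [[0,0,0],[0,0,0],-1],
], newtons=25)

```text
time: 7.95
position: [0.6672, -0.303, 0.0263]
orientation: [-0.0, 0.947, 0.322, -0.0]
contact_force: [0.1, 0.1, 0.4]
grip_width: 0.027
finger_force: 0.0
```

Request:
send_rows([
  [[0,0,0],[0,0,0],-1],
  [[0,0,0],[0,0,0],-1],
  [[0,0,0],[0,0,0],-1],
  [[0,0,0],[0,0,0],-1],
  [[0,0,0],[0,0,0],-1],
])

```text
time: 8.45
position: [0.6675, -0.3031, 0.0268]
orientation: [-0.0, 0.947, 0.322, 0.0]
contact_force: [0.2, 0.2, 0.5]
grip_width: 0.0672
finger_force: 0.0
```

Request:
send_rows([
  [[0,0,0],[0,0,0],-1],
  [[0,0,0],[0,0,0],-1],
  [[0,0,0],[0,0,0],-1],
  [[0,0,15],[0,0,0],-1],
  [[0,0,0],[0,0,0],-1],
])

```text
time: 8.95
position: [0.6657, -0.3021, 0.0086]
orientation: [-0.002, 0.947, 0.322, -0.002]
contact_force: [-1.0, 1.0, -0.4]
grip_width: 0.0951
finger_force: 0.0
```

Request:
send_rows([
  [[0,0,15],[0,0,0],-1],
  [[0,0,15],[0,0,0],-1],
  [[0,0,5],[0,0,0],-1],
  [[0,0,0],[0,0,0],1],
  [[0,0,0],[0,0,0],1],
])

```text
time: 9.45
position: [0.6675, -0.3031, -0.0234]
orientation: [-0.0, 0.947, 0.322, -0.0]
contact_force: [0.3, -0.2, 0.2]
grip_width: 0.084
finger_force: 0.0
```

Request:
send_rows([
  [[0,0,0],[0,0,0],1],
  [[0,0,0],[0,0,0],1],
  [[0,0,0],[0,0,0],1],
  [[0,0,0],[0,0,0],1],
  [[0,0,0],[0,0,0],1],
])

```text
time: 9.95
position: [0.6675, -0.3029, -0.0225]
orientation: [-0.0, 0.947, 0.322, -0.0]
contact_force: [-2.2, 1.4, 2.5]
grip_width: 0.0556
finger_force: 25.0
```

Gripped at 55.6 mm. Lift, and carry to the mat (pure tool -y, 341 mm).

Request:
send_rows([
  [[0,0,-10],[0,0,0],1],
  [[0,0,-30],[0,0,0],1],
  [[0,0,-30],[0,0,0],1],
  [[0,0,-30],[0,0,0],1],
  [[0,0,-20],[0,0,0],1],
])

```text
time: 10.45
position: [0.6681, -0.3036, 0.0991]
orientation: [0.001, 0.947, 0.322, 0.001]
contact_force: [-0.1, 0.1, -3.1]
grip_width: 0.0554
finger_force: 25.0
```

Request:
send_rows([
  [[0,-20,0],[0,0,0],1],
  [[0,-35,0],[0,0,0],1],
  [[0,-35,0],[0,0,0],1],
  [[0,-35,0],[0,0,0],1],
  [[0,-35,0],[0,0,0],1],
])

```text
time: 10.95
position: [0.5684, -0.1752, 0.096]
orientation: [-0.0, 0.947, 0.322, -0.0]
contact_force: [0.4, 1.2, -3.7]
grip_width: 0.0555
finger_force: 25.0
```

Request:
send_rows([
  [[0,-35,0],[0,0,0],1],
  [[0,-35,0],[0,0,0],1],
  [[0,-35,0],[0,0,0],1],
  [[0,-35,0],[0,0,0],1],
  [[0,-25,0],[0,0,0],1],
])

```text
time: 11.45
position: [0.4673, -0.0441, 0.096]
orientation: [-0.0, 0.947, 0.322, -0.001]
contact_force: [0.6, 0.2, -4.2]
grip_width: 0.0557
finger_force: 25.0
```

Request:
send_rows([
  [[0,-16,0],[0,0,0],1],
  [[0,0,0],[0,0,0],1],
  [[0,0,0],[0,0,0],1],
])

```text
time: 11.75
position: [0.46, -0.0332, 0.0971]
orientation: [0.001, 0.947, 0.322, 0.0]
contact_force: [0.8, -1.0, -3.6]
grip_width: 0.0553
finger_force: 25.0
```

```bash
python3 - <<'E'
from h import *
import pickle
s=manip.get_state();print(s["time"],s["position"],s["grip_width"],s["contact_force"])
w=manip.read_camera("side")
cv2.imwrite("pics/s6.png",w[...,::-1])
h=cv2.cvtColor(w,cv2.COLOR_RGB2GRAY)
x=np.array([.793,.609,0]);y=np.array([.609,-.793,0]);print(x@[.459-s["position"][0],-.033-s["position"][1],0],y@[.459-s["position"][0],-.033-s["position"][1],0])
E
```

```text
11.75 [ 0.46001094 -0.03318912  0.09708139] 0.05530738126755188 [ 0.80415429 -1.04665998 -3.64164888]
-0.0006864953187343232 -0.0007656361407089762
```

Request:
send_rows([
  [[0,0,30],[0,0,0],1],
  [[0,0,30],[0,0,0],1],
  [[0,0,30],[0,0,0],1],
  [[0,0,15],[0,0,0],1],
  [[0,0,8],[0,0,0],1],
])

```text
time: 12.3
position: [0.4588, -0.0334, -0.0181]
orientation: [-0.001, 0.947, 0.321, -0.001]
contact_force: [0.6, 0.4, -4.7]
grip_width: 0.0558
finger_force: 25.0
```

Request:
send_rows([
  [[0,0,3],[0,0,0],1],
  [[0,0,2],[0,0,0],1],
  [[0,0,1],[0,0,0],1],
  [[0,0,0],[0,0,0],1],
])

```text
time: 12.7
position: [0.4604, -0.0331, -0.0213]
orientation: [0.0, 0.947, 0.322, 0.001]
contact_force: [-0.1, 0.6, -3.6]
grip_width: 0.0556
finger_force: 25.0
```

Request:
send_rows([
  [[0,0,0.7],[0,0,0],1],
  [[0,0,0.5],[0,0,0],1],
  [[0,0,0],[0,0,0],1],
])

```text
time: 13.0
position: [0.4602, -0.0329, -0.0226]
orientation: [0.0, 0.947, 0.322, 0.0]
contact_force: [-1.2, -0.4, 0.6]
grip_width: 0.056
finger_force: 25.0
```

Request:
send_rows([
  [[0,0,0],[0,0,0],-1],
  [[0,0,0],[0,0,0],-1],
  [[0,0,0],[0,0,0],-1],
  [[0,0,0],[0,0,0],-1],
  [[0,0,-20],[0,0,0],-1],
])

```text
time: 13.5
position: [0.4569, -0.0324, -0.0056]
orientation: [-0.001, 0.947, 0.322, -0.003]
contact_force: [0.1, 0.2, -0.1]
grip_width: 0.0903
finger_force: 0.0
```

Request:
send_rows([
  [[0,0,-40],[0,0,0],-1],
  [[0,0,-40],[0,0,0],-1],
  [[0,10,-10],[0,0,0],1],
  [[0,35,0],[0,0,0],1],
  [[0,35,0],[0,0,0],1],
])

```text
time: 14.0
position: [0.5093, -0.097, 0.0871]
orientation: [0.0, 0.947, 0.323, 0.001]
contact_force: [-0.5, 0.0, 0.5]
grip_width: 0.0766
finger_force: 0.0
```

Request:
send_rows([
  [[0,40,0],[0,0,0],1],
  [[0,40,0],[0,0,0],1],
  [[0,40,0],[0,0,0],1],
  [[0,40,0],[0,0,0],1],
  [[0,40,0],[0,0,0],1],
])

```text
time: 14.5
position: [0.6307, -0.2563, 0.0851]
orientation: [-0.001, 0.947, 0.322, -0.001]
contact_force: [-0.3, 0.1, 0.0]
grip_width: 0.0366
finger_force: 0.0
```

Request:
send_rows([
  [[-14,40,0],[0,0,0],1],
  [[0,25,0],[0,0,0],1],
  [[0,0,0],[0,0,0],1],
  [[0,0,0],[0,0,0],1],
  [[0,0,0],[0,0,0],1],
])

```text
time: 15.0
position: [0.6581, -0.3139, 0.0857]
orientation: [-0.001, 0.947, 0.322, -0.001]
contact_force: [-0.6, 0.4, 0.7]
grip_width: 0.001
finger_force: 0.0
```

```bash
cat > st.py <<'E'
from h import *
PX,PY,PT=.5312,-.4184,-2.481
def press(X):
    c,s=np.cos(PT),np.sin(PT);d=np.array(X[:2])-[PX,PY];return np.array([c*d[0]+s*d[1],-s*d[0]+c*d[1]])*1000
def show():
    s=manip.get_state();q=s["orientation"];R=np.array([[1-2*(q[2]**2+q[3]**2),2*(q[1]*q[2]-q[0]*q[3])],[2*(q[1]*q[2]+q[0]*q[3]),1-2*(q[1]**2+q[3]**2)]])
    print(s["time"],"press",press(s["position"]).round(1),"tipz",round(s["position"][2]*1000+35.5,1),"yaw",np.arctan2(R[1,0],R[0,0]).round(4),"F",s["contact_force"].round(1),"w",s["grip_width"].round(4))
if __name__=="__main__":show()
E
python3 - <<'E'
from st import *
show()
a=manip.read_camera("scene");b=manip.read_camera("side")
v=np.hstack([cv2.resize(a[160:345,235:385],(390,481),interpolation=3),cv2.resize(b[140:350,210:380],(390,481),interpolation=3)])
cv2.imwrite("pics/m1.png",v[...,::-1])
print(proj("scene",[.46,-.033,.048]),proj("side",[.46,-.033,.048]))
E
```

```text
Traceback (most recent call last):
  File "st.py", line 7, in show
    print(s["time"],"press",press(s["position"]).round(1),"tipz",round(s["position"][2]*1000+35.5,1),"yaw",np.arctan2(R[1,0],R[0,0]).round(4),"F",s["contact_force"].round(1),"w",s["grip_width"].round(4))
                                                                                                                                                                                  ^^^^^^^^^^^^^^^^^^^^^
AttributeError: 'float' object has no attribute 'round'
```

```bash
sed -i 's/s\["grip_width"\].round(4)/round(s["grip_width"],4)/' st.py; cat > sp.py <<'E'
from st import *
def spool():
    for n in("scene","side"):
        u,v=proj(n,[.46,-.033,.048]).astype(int);im=manip.read_camera(n)[v-25:v+25,u-35:u+35]
        m=cv2.inRange(cv2.cvtColor(im,cv2.COLOR_RGB2HSV),(40,50,20),(95,255,160));k,l,st,ce=cv2.connectedComponentsWithStats(m);i=1+np.argmax(st[1:,4])
        c=ce[i]+[u-35,v-25];print(n,"green px",c.round(1),st[i].tolist(),"->",pt(n,*c,.048).round(4))
if __name__=="__main__":show();spool()
E
python3 sp.py
```

```text
15.0 press [-164.4   -4.6] tipz 121.2 yaw 0.6563 F [-0.6  0.4  0.7] w 0.001
scene green px [281.2 303.4] [23, 19, 25, 17, 339] -> [ 0.4572 -0.0269  0.048 ]
side green px [335.6 308.8] [20, 14, 33, 25, 641] -> [ 0.4598 -0.0318  0.048 ]
```

The spool stands upright on the mat. Lower in front of the plate and push the tray home.

Request:
send_rows([
  [[0,4,35],[0,0,0],1],
  [[0,0,35],[0,0,0],1],
  [[0,0,21],[0,0,0],1],
  [[0,0,0],[0,0,0],1],
  [[-10,0,0],[0,0,0],1],
])

```text
time: 15.6
position: [0.6538, -0.3231, -0.0038]
orientation: [0.0, 0.946, 0.323, 0.0]
contact_force: [-0.1, 0.0, 0.7]
grip_width: 0.0005
finger_force: 0.0
```

Request:
send_rows([
  [[-10,0,0],[0,0,0],1],
  [[-10,0,0],[0,0,0],1],
  [[-10,0,0],[0,0,0],1],
  [[-8,0,0],[0,0,0],1],
  [[-8,0,0],[0,0,0],1],
])

```text
time: 16.1
position: [0.617, -0.3533, -0.0032]
orientation: [0.001, 0.947, 0.322, 0.001]
contact_force: [1.5, 1.4, 2.4]
grip_width: 0.0003
finger_force: 1.0
```

```bash
python3 st.py
```

```text
16.1 press [-107.7    1.2] tipz 32.3 yaw 0.6554 F [1.5 1.4 2.4] w 0.0003
```

Contact and sliding. About 20 mm to go.

Request:
send_rows([
  [[-6,0,0],[0,0,0],1],
  [[-6,0,0],[0,0,0],1],
  [[-4,0,0],[0,0,0],1],
  [[0,0,0],[0,0,0],1],
  [[0,0,0],[0,0,0],1],
])

```text
time: 16.6
position: [0.6035, -0.3617, -0.005]
orientation: [-0.001, 0.947, 0.322, -0.001]
contact_force: [-0.2, 0.0, 0.1]
grip_width: 0.0003
finger_force: 0.0
```

```bash
python3 st.py
```

```text
16.6 press [-91.8  -0.4] tipz 30.5 yaw 0.6558 F [-0.2  0.   0.1] w 0.0003
```

Request:
send_rows([
  [[-2,0,0],[0,0,0],1],
  [[-1,0,0],[0,0,0],1],
  [[0,0,0],[0,0,0],1],
])

```text
time: 16.9
position: [0.6021, -0.3628, -0.0049]
orientation: [-0.001, 0.947, 0.322, 0.0]
contact_force: [2.3, 3.0, -3.0]
grip_width: 0.0002
finger_force: 1.9
```

```bash
python3 st.py
```

```text
16.9 press [-90.1  -0.4] tipz 30.6 yaw 0.6559 F [ 2.3  3.  -3. ] w 0.0002
```

Request:
send_rows([
  [[-1,0,0],[0,0,0],1],
  [[-1,0,0],[0,0,0],1],
  [[0,0,0],[0,0,0],1],
])

```text
time: 17.2
position: [0.6021, -0.3628, -0.0049]
orientation: [-0.001, 0.947, 0.322, 0.002]
contact_force: [7.8, 4.4, -4.2]
grip_width: 0.0001
finger_force: 4.8
```

Request:
send_rows([
  [[-1,0,0],[0,0,0],1],
  [[-1,0,0],[0,0,0],1],
  [[0,0,0],[0,0,0],1],
])

```text
time: 17.5
position: [0.6022, -0.3628, -0.0048]
orientation: [-0.001, 0.947, 0.322, 0.004]
contact_force: [12.1, 8.9, -5.0]
grip_width: 0.0006
finger_force: 7.6
```

```bash
python3 st.py
```

```text
17.5 press [-90.2  -0.3] tipz 30.7 yaw 0.6555 F [12.1  8.9 -5. ] w 0.0006
```

The tray is firm at its end stop (15 N, no motion). Back off, rise to tip z ≈ 135, and push the guard over.

Request:
send_rows([
  [[10,0,0],[0,0,0],1],
  [[15,0,0],[0,0,0],1],
  [[0,0,-35],[0,0,0],1],
  [[0,0,-35],[0,0,0],1],
  [[0,0,-34],[0,0,0],1],
])

```text
time: 18.0
position: [0.6186, -0.3509, 0.1009]
orientation: [0.0, 0.947, 0.322, -0.001]
contact_force: [2.2, -1.1, 1.2]
grip_width: 0.0007
finger_force: 0.0
```

Request:
send_rows([
  [[0,0,0],[0,0,0],1],
  [[-15,0,0],[0,0,0],1],
  [[-15,0,0],[0,0,0],1],
  [[-10,0,0],[0,0,0],1],
  [[0,0,0],[0,0,0],1],
])

```text
time: 18.5
position: [0.5844, -0.3761, 0.0978]
orientation: [-0.001, 0.947, 0.321, -0.001]
contact_force: [-0.0, 0.3, -0.4]
grip_width: 0.0007
finger_force: 0.0
```

```bash
python3 st.py
```

```text
18.5 press [-67.9  -0.8] tipz 133.3 yaw 0.6534 F [-0.   0.3 -0.4] w 0.0007
```

Request:
send_rows([
  [[-12,0,0],[0,0,0],1],
  [[-12,0,0],[0,0,0],1],
  [[-12,0,0],[0,0,0],1],
  [[-12,0,0],[0,0,0],1],
  [[-12,0,0],[0,0,0],1],
])

```text
time: 19.0
position: [0.5545, -0.4087, 0.1147]
orientation: [0.005, 0.946, 0.322, 0.016]
contact_force: [25.2, 31.3, 45.8]
grip_width: 0.0004
finger_force: 31.0
```

Request:
send_rows([
  [[-12,0,0],[0,0,0],1],
  [[-12,0,0],[0,0,0],1],
  [[-10,0,0],[0,0,0],1],
  [[-10,0,0],[0,0,0],1],
  [[0,0,0],[0,0,0],1],
])

```text
time: 19.5
position: [0.5213, -0.4407, 0.1335]
orientation: [0.012, 0.946, 0.323, 0.016]
contact_force: [-0.4, 35.9, 87.7]
grip_width: 0.0001
finger_force: 43.5
```

```bash
python3 - <<'E'
from st import *
show()
cv2.imwrite("pics/g1.png",manip.read_camera("side")[...,::-1]);cv2.imwrite("pics/g1s.png",manip.read_camera("scene")[...,::-1])
E
```

```text
19.5 press [21.5 11.5] tipz 169.0 yaw 0.6582 F [-0.4 35.9 87.7] w 0.0001
```

```bash
python3 - <<'E'
import cv2,numpy as np
a=cv2.imread("pics/g1s.png");b=cv2.imread("pics/g1.png")
cv2.imwrite("pics/g2.png",np.hstack([cv2.resize(a[140:270,270:400],(400,400),interpolation=3),cv2.resize(b[100:230,250:380],(400,400),interpolation=3)]))
E
```

```text
(no output)
```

View pics/g2.png

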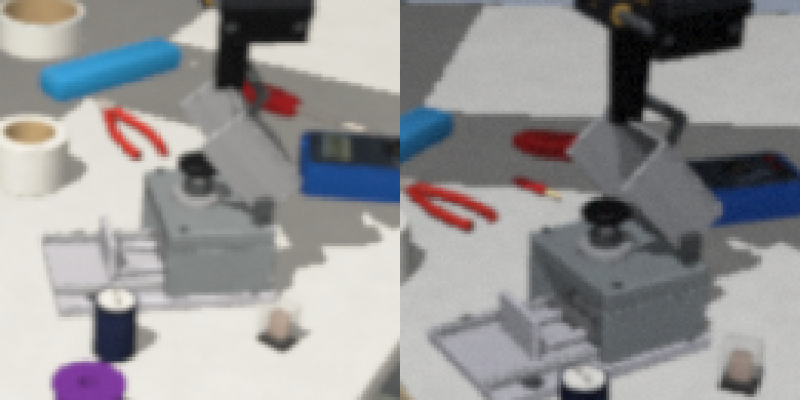

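The guard stands at about 50°, with the fingertips sitting in the notch between its edge and the bar; the tray is home. Raise the commanded height to remove the downward load, then push the bar on over.

Request:
send_rows([
  [[0,0,-12],[0,0,0],1],
  [[0,0,-12],[0,0,0],1],
  [[0,0,-10],[0,0,0],1],
  [[0,0,-6],[0,0,0],1],
  [[0,0,0],[0,0,0],1],
])

```text
time: 20.1
position: [0.5037, -0.4386, 0.139]
orientation: [-0.001, 0.947, 0.322, -0.0]
contact_force: [0.8, -0.2, 0.3]
grip_width: 0.0004
finger_force: 0.0
```

```bash
python3 st.py
```

```text
20.1 press [34.2 -0.9] tipz 174.5 yaw 0.6554 F [ 0.8 -0.2  0.3] w 0.0004
```

Request:
send_rows([
  [[-10,0,0],[0,0,0],1],
  [[-10,0,0],[0,0,0],1],
  [[-10,0,0],[0,0,0],1],
  [[-10,0,0],[0,0,0],1],
  [[0,0,0],[0,0,0],1],
])

```text
time: 20.6
position: [0.4709, -0.4638, 0.1385]
orientation: [-0.001, 0.947, 0.321, -0.0]
contact_force: [0.3, -0.4, -1.0]
grip_width: 0.0006
finger_force: 0.0
```

```bash
python3 - <<'E'
from st import *
show()
cv2.imwrite("pics/g3.png",manip.read_camera("side")[...,::-1])
b=manip.read_camera("scene");cv2.imwrite("pics/g3s.png",b[...,::-1])
# project bar ends for candidate angles & print local darkness along bar
K=cv2.cvtColor(b,cv2.COLOR_RGB2GRAY)
from fit import W
P=(PX,PY,PT)
old=cv2.imread("pics/g1s.png",0)
for th in(0.9,1.2,1.6,2.0,2.2):
    a=np.radians(143.1)-th;pts=[proj("scene",W(P,(45+100*np.cos(a),y,83+100*np.sin(a)))) for y in np.linspace(-32,32,9)]
    print(th,pts[4].round(),[int(K[int(v),int(u)]) for u,v in pts])
E
```

```text
20.6 press [75.4 -1.1] tipz 174.0 yaw 0.6539 F [ 0.3 -0.4 -1. ] w 0.0006
0.9 [353. 164.] [53, 78, 99, 126, 135, 134, 134, 168, 208]
1.2 [365. 165.] [119, 84, 37, 19, 17, 21, 48, 57, 131]
1.6 [377. 171.] [135, 137, 135, 137, 135, 135, 134, 139, 145]
2.0 [386. 181.] [48, 48, 91, 127, 130, 128, 134, 135, 135]
2.2 [388. 187.] [93, 84, 55, 53, 55, 53, 54, 64, 95]
```

```bash
python3 - <<'E'
from st import *
from fit import W
P=(PX,PY,PT)
for cn,o,n in(("scene","g1s","g3s"),("side","g1","g3")):
  A=cv2.imread(f"pics/{o}.png",0);B=cv2.imread(f"pics/{n}.png",0)
  for th in(2.1,2.2):
    a=np.radians(143.1)-th;pts=[proj(cn,W(P,(45+100*np.cos(a),y,83+100*np.sin(a)))) for y in np.linspace(-32,32,9)]
    print(cn,th,[(int(A[int(v),int(u)]),int(B[int(v),int(u)])) for u,v in pts])
  # underside plate: centre of top plate
    a2=np.radians(152.9)-th;pp=proj(cn,W(P,(45+60*np.cos(a2),0,83+60*np.sin(a2))));print("plate",pp.round(),A[int(pp[1]),int(pp[0])],B[int(pp[1]),int(pp[0])])
E
```

```text
scene 2.1 [(42, 54), (42, 52), (42, 50), (43, 52), (100, 82), (159, 126), (189, 123), (152, 128), (135, 133)]
plate [371. 187.] 44 153
scene 2.2 [(43, 92), (42, 84), (42, 54), (41, 52), (40, 55), (43, 52), (58, 54), (97, 63), (183, 94)]
plate [372. 189.] 47 149
side 2.1 [(17, 43), (22, 31), (21, 38), (26, 98), (48, 113), (89, 112), (104, 102), (105, 106), (103, 80)]
plate [351. 156.] 22 114
side 2.2 [(29, 34), (28, 27), (37, 29), (29, 41), (29, 103), (19, 112), (32, 111), (66, 110), (99, 110)]
plate [351. 158.] 20 111
```

The guard is open at its stop (2.2 rad): the bar and plate pixels match there in the scene view. Move over the pad.

Request:
send_rows([
  [[25,1,0],[0,0,0],1],
  [[30,0,0],[0,0,0],1],
  [[20,0,0],[0,0,0],1],
  [[0,0,20],[0,0,0],1],
  [[0,0,20],[0,0,0],1],
])

```text
time: 21.2
position: [0.5343, -0.4177, 0.1002]
orientation: [0.001, 0.946, 0.323, 0.0]
contact_force: [-0.0, 0.4, -0.8]
grip_width: 0.0003
finger_force: 0.0
```

Request:
send_rows([
  [[0,0,15],[0,0,0],1],
  [[0,0,0],[0,0,0],1],
  [[0,0,0],[0,0,0],1],
])

```text
time: 21.5
position: [0.5327, -0.4181, 0.0845]
orientation: [-0.0, 0.947, 0.322, -0.0]
contact_force: [0.5, 0.3, 0.8]
grip_width: 0.0003
finger_force: 0.0
```

```bash
python3 st.py
```

```text
21.5 press [-1.4  0.7] tipz 120.0 yaw 0.6558 F [0.5 0.3 0.8] w 0.0003
```

Press down: 3 mm rows, watching the force.

Request:
send_rows([
  [[0,0,4],[0,0,0],1],
  [[0,0,4],[0,0,0],1],
  [[0,0,4],[0,0,0],1],
  [[0,0,3],[0,0,0],1],
  [[0,0,3],[0,0,0],1],
])

```text
time: 22.0
position: [0.5332, -0.4187, 0.0672]
orientation: [0.001, 0.947, 0.322, 0.0]
contact_force: [-0.2, -1.6, 2.1]
grip_width: 0.0005
finger_force: 1.2
```

Request:
send_rows([
  [[0,0,2],[0,0,0],1],
  [[0,0,1],[0,0,0],1],
  [[0,0,1],[0,0,0],1],
  [[0,0,1],[0,0,0],1],
  [[0,0,1],[0,0,0],1],
])

```text
time: 22.5
position: [0.5332, -0.4188, 0.0621]
orientation: [0.001, 0.947, 0.322, 0.0]
contact_force: [-1.9, -0.7, 7.2]
grip_width: 0.0006
finger_force: 3.4
```

Request:
send_rows([
  [[0,0,1.5],[0,0,0],1],
  [[0,0,1.5],[0,0,0],1],
  [[0,0,1],[0,0,0],1],
])

```text
time: 22.8
position: [0.5333, -0.4188, 0.0587]
orientation: [0.001, 0.947, 0.322, 0.0]
contact_force: [-1.0, 0.1, 9.8]
grip_width: 0.0005
finger_force: 4.6
```

Request:
send_rows([
  [[0,0,1.5],[0,0,0],1],
  [[0,0,1.5],[0,0,0],1],
  [[0,0,0.5],[0,0,0],1],
])

```text
time: 23.1
position: [0.5334, -0.4189, 0.0572]
orientation: [0.001, 0.947, 0.322, 0.0]
contact_force: [-4.1, 3.1, 17.6]
grip_width: 0.0003
finger_force: 8.8
```

Request:
send_rows([
  [[0,0,0],[0,0,0],1],
  [[0,0,0],[0,0,0],1],
  [[0,0,0],[0,0,0],1],
])

```text
time: 23.4
position: [0.5334, -0.4189, 0.0573]
orientation: [0.001, 0.947, 0.322, 0.0]
contact_force: [-4.8, 3.0, 15.9]
grip_width: 0.0001
finger_force: 7.9
```

Hard stop at tip z 92.7 with 16 N. Hold one more row, then release straight up.

Request:
send_rows([
  [[0,0,0],[0,0,0],1],
  [[0,0,-6],[0,0,0],1],
  [[0,0,-8],[0,0,0],1],
  [[0,0,-10],[0,0,0],1],
  [[0,0,-20],[0,0,0],1],
])

```text
time: 23.9
position: [0.531, -0.4164, 0.0948]
orientation: [-0.003, 0.947, 0.322, -0.001]
contact_force: [-0.1, 0.3, 0.3]
grip_width: 0.0009
finger_force: 0.0
```

Request:
send_rows([
  [[0,0,-40],[0,0,0],1],
  [[0,0,-40],[0,0,0],1],
  [[0,0,-40],[0,0,0],1],
  [[0,0,0],[0,0,0],1],
  [[0,0,0],[0,0,0],1],
])

```text
time: 24.4
position: [0.5328, -0.418, 0.2179]
orientation: [0.0, 0.947, 0.322, 0.0]
contact_force: [-0.3, 0.3, -0.7]
grip_width: 0.0004
finger_force: 0.0
```

```bash
python3 - <<'E'
from sp import *
show();spool()
a=manip.read_camera("scene");b=manip.read_camera("side");w=manip.read_camera("wrist")
v=np.hstack([cv2.resize(b[120:350,230:380],(390,598),interpolation=3),np.vstack([cv2.resize(w[150:330,150:410],(400,277)),cv2.resize(a[150:290,250:410],(400,321),interpolation=3)])])
cv2.imwrite("pics/end.png",v[...,::-1])
E
```

```text
24.4 press [-1.5  0.7] tipz 253.4 yaw 0.656 F [-0.3  0.3 -0.7] w 0.0004
scene green px [281.2 303.5] [23, 20, 25, 16, 338] -> [ 0.4571 -0.0267  0.048 ]
side green px [335.6 308.8] [20, 14, 33, 25, 639] -> [ 0.4599 -0.0319  0.048 ]
```

View pics/end.png

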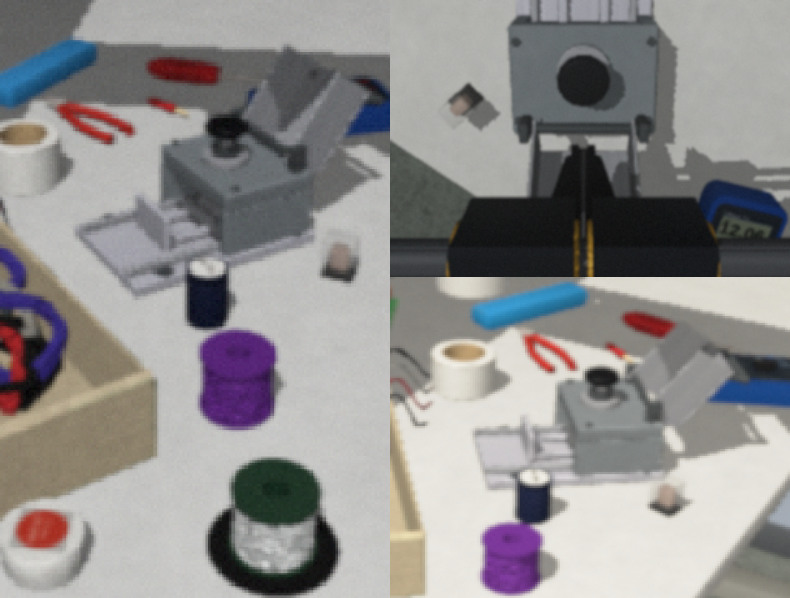

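The spool stands upright on the mat (275,500), the guard is open, the pad is up, and the capacitor and relay are untouched. One numeric check that the tray is home, then hand in.

```bash
python3 - <<'E'
from st import *
from fit import W
P=(PX,PY,PT)
for x in(-78,-84):
  print(x,[((proj("side",W(P,(x,y,48)))-[230,120])*2.6).round() for y in(-28,28)],[((proj("scene",W(P,(x,y,48)))-[250,150])*[2.5,321/140]+[390,277]).round() for y in(-28,28)])
E
```

```text
-78 [array([164., 219.]), array([133., 192.])] [array([529., 433.]), array([521., 409.])]
-84 [array([158., 221.]), array([127., 194.])] [array([524., 433.]), array([515., 409.])]
```

```bash
python3 -c "
from workcell import manip
print(manip.finish_job())"
```

```text
the job is handed in; nothing more can be done
None
```

The contact test was run in the order asked and handed in at about 24.5 s of the 67 s. The spool is upright on the mat, the tray is home, the guard is open, and the plunger was pressed to its hard stop, held about 0.5 s and is back up. The capacitor and relay look untouched, but the fingertips jammed against the guard while flipping it and the measured force reached about 95 N, under the 120 N wrist limit.

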